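# Index the parts carousel by one station with its hand wheel

### The job

Bring the next capacitor to the yellow unload mark of the parts carousel: with the fingertips, push the small black hand wheel round by its upright red handle through exactly one turn, clockwise as seen from above, so that the handle stands at its yellow home mark again; then take the fingers away. Push gently, do not grip the handle, and neither touch the capacitors nor disturb the things lying round the carousel.

Things in the scene. Friction and masses are not known exactly. Their poses are not given: they have to be found in the camera images.
- indexer: grey base plate of the carousel, fixed to the bench, 355x180x18 mm with round ends and a 30 mm tongue with a yellow patch on the +y side by the dial. Origin on the bench under the wheel's vertical axis; x points from the wheel to the dial (dial axis at x=175 mm), roughly to the robot's left, y roughly towards the robot, z up. The highest part of the base is a hub housing of 68 mm dia under the wheel, top at z=38 mm
- crank_wheel (a joint): angle of the hand wheel in rad about its vertical axis, counted on through whole turns; 0 at the start (handle at the home mark, on the base's -x side), grows clockwise from above, 6.28 after one turn. Turns freely either way with a steady friction of about 0.10 N m (2 N at the handle) and stays where it is left; no stops or detents.
- wheel_axis (a point): point on the wheel's axis, 50 mm over the bench. Wheel: black rim of 55 mm mean radius, top of rim at 55 mm over the bench, hub 28 mm dia up to 58 mm over the bench, three spokes; nothing of it but the handle is higher
- handle (a point): centre of the upright red handle, a round post 17 mm dia (19 mm at its head) whose sleeve spins freely on its pin, 55 mm from the wheel's axis; it stands from 56 to 112 mm over the bench, this point at 85 mm; it turns with the wheel
- home_mark (a point): yellow line on the base beside the wheel, on the side away from the dial, 78 mm from the wheel's axis, 19 mm over the bench; the spoke that carries the handle has a yellow line too, and the two are in line at the start and after a whole turn
- dial (a joint): angle of the six-pocket aluminium dial (164 mm dia, top 28 mm over the bench) in rad, anticlockwise from above; geared to the wheel at one sixth, so one wheel turn is one pocket (1.047 rad)
- unload_point (a point): the place on the +y side of the dial (base's axes), the side nearer the robot, where a part is unloaded, by the yellow patch: 53 mm from the dial's axis, at pocket floor height (28 mm over the bench); the pocket there is empty at the start
- cap_next: black capacitor, 26 dia x 35 mm, loose in a blue ring pocket of the dial; the one that moves up to the unload point; origin centre of underside, top 63 mm over the bench
- cap_second: black capacitor, 26 dia x 35 mm, loose in a blue ring pocket of the dial; one pocket after the next one; origin centre of underside, top 63 mm over the bench
- cap_third: black capacitor, 26 dia x 35 mm, loose in a blue ring pocket of the dial; two pockets after the next one; origin centre of underside, top 63 mm over the bench
- cap_fourth: black capacitor, 26 dia x 35 mm, loose in a blue ring pocket of the dial; three pockets after the next one; origin centre of underside, top 63 mm over the bench
- pocket_next (a point): centre of the floor of the pocket that holds cap_next; turns with the dial. Pockets are 30 mm wide inside with a ring wall 12 mm high
- pocket_second (a point): centre of the floor of the pocket that holds cap_second; turns with the dial. Pockets are 30 mm wide inside with a ring wall 12 mm high
- pocket_third (a point): centre of the floor of the pocket that holds cap_third; turns with the dial. Pockets are 30 mm wide inside with a ring wall 12 mm high
- pocket_fourth (a point): centre of the floor of the pocket that holds cap_fourth; turns with the dial. Pockets are 30 mm wide inside with a ring wall 12 mm high
- spare_knob_silver: loose silver knob, 28 dia x 20 mm high, beside the wheel; origin centre of underside
- heat_sink: loose black finned heat sink, 30x40x22 mm, beside the wheel, farther from the robot; origin centre of underside
- spacer_block: loose pale aluminium block, 30x45x20 mm, beside the indexer; origin centre of underside
- tape_roll: loose roll of black tape, 62x60x19 mm, beside the indexer, farther from the robot; origin centre of underside
Things that resemble listed ones, but are neither listed nor needed, are in the scene too. What is shaped like the cap_third but pink or turquoise is not meant.

How it is judged (in metres and radians):
On the way, in this order (a step that is already met when the one before it is completed fails the run):
1. wheel pushed a quarter turn clockwise (value of joint crank_wheel above 1.57 rad), for 0.1 s.
2. wheel pushed three quarters of a turn clockwise (value of joint crank_wheel above 4.71 rad), for 0.1 s.
At the end, for the whole second after the job is handed in: the wheel stands still one whole turn clockwise from its start, within 0.25 rad (14 degrees); cap_next stands within 8 mm of the unload point; all four capacitors stand upright in their own pockets; the loose things round the carousel are within 20 mm of where they were (value of joint crank_wheel between 6.0332 and 6.5332 rad and velocity of joint crank_wheel between -0.05 and 0.05 rad/s and horizontal distance between cap_next and unload_point below 0.008 m and horizontal distance between cap_next and pocket_next below 0.006 m and height (world z) of each of cap_next, cap_second, cap_third, cap_fourth below 0.034 m and angle between each of cap_next, cap_second, cap_third, cap_fourth's own z axis and vertical below 0.2 rad and linear speed of each of cap_next, cap_second, cap_third, cap_fourth below 0.02 m/s and horizontal distance between cap_second and pocket_second below 0.006 m and horizontal distance between cap_third and pocket_third below 0.006 m and horizontal distance between cap_fourth and pocket_fourth below 0.006 m and distance of each of spare_knob_silver, heat_sink, spacer_block, tape_roll from where it was at the start of the episode below 0.02 m); the robot touches nothing.
It fails at once if the wheel is turned more than 0.5 rad past one turn, or backwards by more than 0.3 rad from its start (value of joint crank_wheel above 6.7832 rad or value of joint crank_wheel below -0.3 rad).
It fails at once if the wheel is gripped or forced (the robot presses on it with more than 18 N in all) (contact force between any of the fingers, the arm and crank_wheel above 18 N).
It fails at once if the dial is pushed by the robot instead of the wheel (contact force between any of the fingers, the arm and dial above 1 N).
It fails at once if a capacitor is touched, or lifted out of its pocket (contact force between any of the fingers, the arm and cap_next above 1 N or contact force between any of the fingers, the arm and cap_second above 1 N or contact force between any of the fingers, the arm and cap_third above 1 N or contact force between any of the fingers, the arm and cap_fourth above 1 N or height (world z) of any of cap_next, cap_second, cap_third, cap_fourth above 0.04 m).
It fails at once if a thing beside the carousel is moved or lifted by more than 20 mm (distance of any of spare_knob_silver, heat_sink, spacer_block, tape_roll from where it was at the start of the episode above 0.02 m).
It also fails if it takes over 53 s, if anything falls off the work surface, if the arm or the gripper's body presses on something with over 40 N, if the wrist force passes 120 N, or if a joint passes its speed limit or range.

### The arm

A 7-joint arm with a two-finger parallel gripper is mounted at the origin on a cart in front of the work surface, level with it; the furniture and walls round the work are solid. World frame = base frame: x ahead of the robot, y to its left, z up, the work surface at z = 0. Lengths are in m, angles in degrees, forces in N, time in s.
With the tool pointing down it reaches from about 0.4 to 0.85 m from the base axis. Payload 10.4 kg.
Tool frame: the origin (TCP) lies at the centre of the arm's flange, where the gripper is bolted on; the fingertips stand 173 mm ahead of it and the grasp point (between the pads) lies 155 mm ahead of it; x points along the fingers, y is the direction in which the jaws open and shut, and the axes are right-handed (so a half turn about x gives the same grasp; the last joint's range is limited). The gripper opens to 85 mm and grips with 20 to 120 N. Pads are 22 mm wide; open, the fingers measure 114 mm over their backs; the gripper's body (76 mm by 85 mm) begins 54 mm behind the grasp point. The pads swing forward as they close: fully open they stand 13 mm farther back than shut.
Start: joints at [-1.295, 19.034, -3.707, 83.658, 1.238, 77.344, -5.071], TCP at [0.625, 0, 0.405] pointing down, gripper open.
Joint ranges: [-148.97, 148.97], [-28.65, 121.19], [-84.17, 76.75], [9.2, 138.47], [-72.65, 252.65], [3.7, 117.97], [-149.18, 149.18]. Speed limits (degrees/s): [127.2, 127.2, 159.86, 159.86, 180, 180, 180].

### API

Orientations are given as [roll, pitch, yaw] about the fixed x, y, z axes, in that order (R = Rz(yaw) Ry(pitch) Rx(roll)).
In Python, from rig import manip gives the robot as it stands.
- The arm moves only by the tool drive_tool, never from a script. Its arguments are lists of equal length, an entry for each row: "claw": the finger opening in cm, from 0 to 8.54; "xyz": the shift along the tool's x, y, z in cm, a list of three; "angular": the turn, a rotation vector about the tool's x, y, z in degrees, a list of three. A call has 1 to 12 rows; each row is the pose to reach, as a shift and turn from the pose commanded when the call began, along the tool's axes at that moment; what a row does not reach only later rows make up. A row lasts 1/8 s, in which the tool goes at most 62.5 mm and 10.7 degrees, less where a joint would pass 70% of its speed; a pose out of reach is approached as far as the arm can. A call with a gripper value outside its range is refused whole. The fingers move at their own pace and stop on an object; the grip force is fixed at half the most. Time passes only in rows, so rows that repeat a pose let the fingers close. It gives the time, the measured TCP pose, the force and the opening at its end, in the units of the state.
- manip.get_obs(): the state, without advancing time (a new reading comes with each control period).
- manip.capture(name): name is "scene" or "side" or "wrist"; returns the picture (480x640x3 uint8, red, green, blue); there is no depth.
- manip.get_calibration(name): a dict with "fx", "fy", "cx", "cy" (pixels), "k1" (the pictures are not rectified: a ray, as slopes to the right and down, at radius r is drawn at 1 + k1 r^2 times it, then the intrinsics apply), "position" and "attitude" of the camera in the world. Camera axes: x right, y down, z forward; pixel columns grow to the right and rows downward; lengths in m; the calibration is good to about 2 mm. A picture is of the moment at which its call begins: read the wrist's pose just before it. get_calibration takes no time and is no camera call; for the wrist camera it gives the pose at the moment of the call.
- manip.sign_off(): hands the job in, once; it reports no verdict.
Trained networks look in the newest picture that a camera, given by its name, has taken for a name from the list of things; names that differ only in an ending like _2 or _b are one class to them, and where a whole thing is asked for, a point or a joint stands for the part that bears it (a point fixed in the world has none). Each returns a list of dicts, best first, with "score" (0 to 1); they miss things now and then, are a little off and sometimes report something else, mostly with a low value. They report only what shows in the picture. A call takes as long as a camera call. They do not tell look-alikes from the thing itself.
- manip.cut_out(camera, name): "pixels" (480x640 bool, what is visible of it) and "centre" ([column, row] in pixels, amid what is visible of it).
- manip.tip_of(camera, name): "centre" ([column, row] in pixels: a listed point, or the origin of a listed thing).
The state is a dict: "time": time; "joint_positions": joint angles; "qvel": joint speeds; "joint_torque": joint torques, N m; "tcp_pos": TCP position; "orientation": TCP orientation; "ft_force": force on the tool from outside, world axes, zero at the start; "ft_torque": the same for the moment, N m; "grip_width": finger opening in m.
Only numpy, scipy, OpenCV 4.12 (cv2) and the standard library are available. Lean on these libraries where they do the work, as an engineer would, in place of code of your own. Each camera call takes 0.05 s, during which the arm holds its last target.

## Working session

There is one attempt and no reset: what is moved stays moved. The work goes in short steps, Python scripts to look and compute and a tool call to move; the robot and the scene stay as the last step left them, time stands still between calls to the robot, and variables do not carry over. Pictures are saved under pics/ and viewed, and the job is handed in when it is done.

Besides the shell and the picture viewer there is one more tool, called as name(argument=value, ...) on one line, values as JSON. drive_tool: Moves the arm, as the interface text tells. Its arguments: {"type":"object","properties":{"claw":{"type":"array","items":{"type":"number"}},"xyz":{"type":"array","items":{"type":"array","items":{"type":"number"}}},"angular":{"type":"array","items":{"type":"array","items":{"type":"number"}}}},"required":["claw","xyz","angular"]}

```bash
mkdir -p pics; ls; python3 - <<'E'
from rig import manip
import cv2
o=manip.get_obs(); print(o)
for c in ["scene","side","wrist"]:
    im=manip.capture(c); cv2.imwrite(f"pics/{c}0.png",im[:,:,::-1])
    print(c,manip.get_calibration(c))
    for n in ["handle","wheel_axis","home_mark","unload_point","cap_next"]:
        print(n,[(r["score"],r["centre"]) for r in manip.tip_of(c,n)][:3])
print(manip.get_obs()["time"])
E
```

```text
pics
{'time': 0.0, 'joint_positions': array([-1.29410434, 19.07171542, -3.70748101, 83.70795704,  1.23745369,
       77.3453533 , -5.06988876]), 'qvel': array([-0.04827185,  0.16331929, -0.05629473,  0.01025363, -0.00764647,
        0.01995397,  0.01401506]), 'joint_torque': array([ 4.98105128e-04, -6.25449800e+01,  4.97091911e-02, -3.91610491e+01,
        1.63588714e-02,  9.83294769e-03, -6.01235030e-06]), 'tcp_pos': array([6.24853707e-01, 1.09566471e-06, 4.03902341e-01]), 'orientation': array([ -87.4091725 ,   89.91482519, -177.40752623]), 'ft_force': array([ 0.67161018,  0.05092466, -0.27019655]), 'ft_torque': array([0.01467655, 0.04419119, 0.00369989]), 'grip_width': 0.08547917473143848}
scene {'fx': 465.89819119290695, 'fy': 465.89819119290695, 'cx': 326.7574113210189, 'cy': 238.31197488703273, 'k1': 0.0001568920609579369, 'position': array([0.19142243, 0.79802298, 0.46346885]), 'attitude': array([-114.55697322,   -0.29253463, -148.96723142])}
handle [(0.78, [402.7, 241.7])]
wheel_axis [(0.84, [377.2, 262.7]), (0.71, [386.9, 329.8]), (0.27, [282.1, 284.2])]
home_mark [(0.56, [41
[... 332 characters left out ...]
ude': array([-113.80716018,   -0.98922333, -173.24732349])}
handle [(0.9, [399.2, 218.6])]
wheel_axis [(0.89, [376.9, 251.4])]
home_mark [(0.8, [403.1, 251.8])]
unload_point [(0.68, [346.3, 320.6]), (0.39, [432.1, 323.0])]
cap_next [(0.79, [308.5, 330.4])]
wrist {'fx': 381.3042014076616, 'fy': 381.3042014076616, 'cx': 316.68029528505485, 'cy': 241.62457448974337, 'k1': -0.012941837132029852, 'position': array([0.62502383, 0.07197064, 0.37332765]), 'attitude': array([ 1.63739015e+02, -4.93259975e-03, -1.68119803e-02])}
handle [(0.91, [128.2, 198.3]), (0.24, [73.5, 67.7])]
wheel_axis [(0.97, [179.6, 132.1])]
home_mark [(0.86, [154.0, 206.6])]
unload_point [(0.37, [75.3, 64.9])]
cap_next []
0.9
```

View pics/scene0.png

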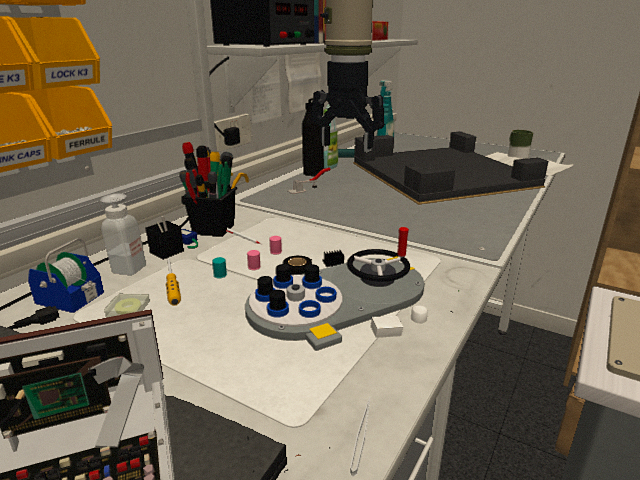

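View pics/side0.png

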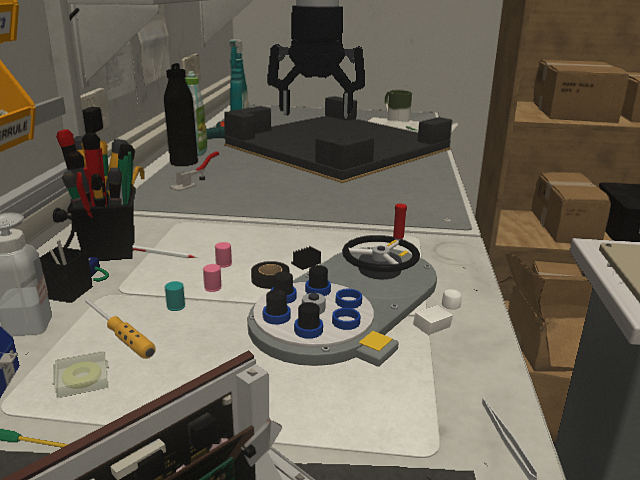

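View pics/wrist0.png

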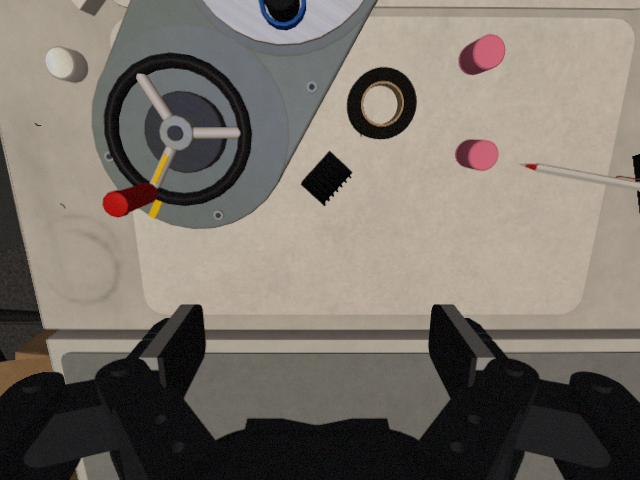

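```bash
cat > h.py <<'E'
import numpy as np, cv2
from scipy.spatial.transform import Rotation as R
def ray(cal,px):
    K=np.array([[cal['fx'],0,cal['cx']],[0,cal['fy'],cal['cy']],[0,0,1]])
    u=cv2.undistortPoints(np.array([[px]],float),K,np.array([cal['k1'],0,0,0,0.]))[0,0]
    return np.array(cal['position']),R.from_euler('xyz',cal['attitude'],degrees=True).as_matrix()@np.array([u[0],u[1],1])
def atz(cal,px,z):
    p,d=ray(cal,px); return p+d*(z-p[2])/d[2]
def proj(cal,P):
    K=np.array([[cal['fx'],0,cal['cx']],[0,cal['fy'],cal['cy']],[0,0,1]])
    M=R.from_euler('xyz',cal['attitude'],degrees=True).as_matrix()
    c=(np.atleast_2d(P)-cal['position'])@M
    return cv2.projectPoints(c,np.zeros(3),np.zeros(3),K,np.array([cal['k1'],0,0,0,0.]))[0][:,0]
E
python3 - <<'E'
from rig import manip
from h import *
c={k:manip.get_calibration(k) for k in("scene","side","wrist")}
D={"scene":{"handle":(402.7,241.7),"wheel_axis":(377.2,262.7),"home_mark":(413,266),"unload_point":(307.1,314.2)},
"side":{"handle":(399.2,218.6),"wheel_axis":(376.9,251.4),"home_mark":(403.1,251.8),"unload_point":(346.3,320.6)},
"wrist":{"handle":(128.2,198.3),"wheel_axis":(179.6,132.1),"home_mark":(154,206.6),"unload_point":(75.3,64.9)}}
z={"handle":.085,"wheel_axis":.05,"home_mark":.019,"unload_point":.028}
for n in z:
    for k in c: print(n,k,atz(c[k],D[k][n],z[n]).round(4))
E
```

```text
handle scene [0.4841 0.0239 0.085 ]
handle side [0.4841 0.0173 0.085 ]
handle wrist [0.4809 0.0224 0.085 ]
wheel_axis scene [0.5157 0.0672 0.05  ]
wheel_axis side [0.5166 0.0731 0.05  ]
wheel_axis wrist [0.5131 0.0709 0.05  ]
home_mark scene [ 0.4716 -0.0126  0.019 ]
home_mark side [0.4726 0.0011 0.019 ]
home_mark wrist [0.4713 0.0031 0.019 ]
unload_point scene [0.5526 0.2567 0.028 ]
unload_point side [0.5509 0.2465 0.028 ]
unload_point wrist [0.423  0.1254 0.028 ]
```

```bash
cat > sim.py <<'E'
import numpy as np
def sd(p,hx,hy,c=2.):  # signed dist to rounded box
    q=np.abs(p)-np.array([hx-c,hy-c]); return np.linalg.norm(np.maximum(q,0))+min(max(q),0)-c
def lag(path_fn,hx,hy,rh=8.5,ex=(0,0)):
    # path_fn(a): pusher centre at parameter angle a (clockwise turned), returns handle angles & n.t
    th=0;out=[]
    th0=np.radians(-122)
    H=lambda t:55*np.array([np.cos(th0-t),np.sin(th0-t)])
    for a in np.radians(np.arange(-32,345,1.)):
        c=path_fn(a,th0)+np.array(ex)
        while sd(H(th)-c,hx,hy)<rh and th<8: th+=0.002
        g=np.array([sd(H(th)+e-c,hx,hy)-sd(H(th)-e-c,hx,hy) for e in(np.array([.01,0]),np.array([0,.01]))]);g/=np.linalg.norm(g)
        T=np.array([np.sin(th0-th),-np.cos(th0-th)])
        out.append((np.degrees(a),np.degrees(th),g@T))
    return np.array(out)
if __name__=="__main__":
  for hx,hy in((15,11),(15,13),(10,11)):
    for Rp in(50,55,60,65):
      for ex in((0,0),(4,0),(-4,0),(0,4),(0,-4)):
        o=lag(lambda a,t0:Rp*np.array([np.cos(t0-a),np.sin(t0-a)]),hx,hy,ex=ex)
        m=o[:,1]>0.1
        print(hx,hy,Rp,ex,"min nT %.2f"%o[m,2].min(),"lag",(o[m,1]-o[m,0]).min().round(1),(o[m,1]-o[m,0]).max().round(1),o[-1,1].round(1))
E
python3 sim.py
python3 - <<'E'
from rig import manip
from scipy.spatial.transform import Rotation as R
o=manip.get_obs();print(R.from_euler('xyz',o['orientation'],degrees=True).as_matrix().round(3),o['tcp_pos'],manip.get_calibration('wrist')['position'])
E
```

```text
15 11 50 (0, 0) min nT 0.53 lag 20.7 28.6 370.7
15 11 50 (4, 0) min nT 0.42 lag 20.7 32.6 365.3
15 11 50 (-4, 0) min nT 0.42 lag 20.7 32.6 376.2
15 11 50 (0, 4) min nT 0.43 lag 16.1 31.6 370.7
15 11 50 (0, -4) min nT 0.43 lag 16.1 31.6 370.4
15 11 55 (0, 0) min nT 0.70 lag 20.4 27.8 371.6
15 11 55 (4, 0) min nT 0.59 lag 20.4 31.5 367.0
15 11 55 (-4, 0) min nT 0.59 lag 20.4 31.5 375.3
15 11 55 (0, 4) min nT 0.64 lag 16.2 30.5 372.7
15 11 55 (0, -4) min nT 0.64 lag 16.2 30.6 369.4
15 11 60 (0, 0) min nT 0.83 lag 18.9 26.1 369.9
15 11 60 (4, 0) min nT 0.74 lag 18.9 29.7 366.7
15 11 60 (-4, 0) min nT 0.74 lag 18.9 29.7 372.3
15 11 60 (0, 4) min nT 0.72 lag 14.7 28.8 372.5
15 11 60 (0, -4) min nT 0.72 lag 14.7 28.8 366.3
15 11 65 (0, 0) min nT 0.67 lag 16.1 23.6 366.0
15 11 65 (4, 0) min nT 0.62 lag 16.1 27.2 364.1
15 11 65 (-4, 0) min nT 0.62 lag 16.1 27.2 366.7
15 11 65 (0, 4) min nT 0.49 lag 11.4 26.3 370.1
15 11 65 (0, -4) min nT 0.49 lag 11.4 26.3 359.4
15 13 50 (0, 0) min nT 0.57 lag 23.0 30.0 370.7
15 13 50 (4, 0) min nT 0.46 lag 20.7 33.7 365.3
15 13 50 (-4, 0) min nT 0.46 lag 20.
[... 1231 characters left out ...]
 (0, 4) min nT 0.69 lag 16.2 27.2 365.8
10 11 55 (0, -4) min nT 0.69 lag 16.2 27.2 364.9
10 11 60 (0, 0) min nT 0.87 lag 17.9 22.2 365.8
10 11 60 (4, 0) min nT 0.76 lag 13.6 25.2 361.9
10 11 60 (-4, 0) min nT 0.76 lag 13.6 25.2 369.1
10 11 60 (0, 4) min nT 0.81 lag 14.7 25.5 367.4
10 11 60 (0, -4) min nT 0.81 lag 14.7 25.5 363.3
10 11 65 (0, 0) min nT 0.70 lag 15.0 19.6 363.5
10 11 65 (4, 0) min nT 0.49 lag 10.1 22.7 360.6
10 11 65 (-4, 0) min nT 0.49 lag 10.1 22.7 365.5
10 11 65 (0, 4) min nT 0.58 lag 11.4 23.0 366.6
10 11 65 (0, -4) min nT 0.58 lag 11.4 23.0 358.9
[[ 0.  1.  0.]
 [ 0.  0. -1.]
 [-1.  0. -0.]] [6.24998968e-01 8.91761693e-06 4.04727434e-01] [0.62502562 0.07197094 0.37332635]
```

drive_tool(claw=[0, 0, 0, 0, 0, 0, 0], xyz=[[2, -3, 0.5], [5, -6, 1], [8.5, -8.5, 1], [12, -8.5, 1], [14.5, -8.5, 1], [15.5, -8.5, 1], [15.5, -8.5, 1]], angular=[[0, 0, 0], [0, 0, 0], [0, 0, 0], [0, 0, 0], [0, 0, 0], [0, 0, 0], [0, 0, 0]])

```text
time: 1.78
tcp_pos: [0.5401, -0.01, 0.2497]
orientation: [-91.4, 90.0, 178.6]
ft_force: [1.0, -0.7, 0.7]
grip_width: -0.0
```

```bash
cat > look.py <<'E'
import sys
from rig import manip
from h import *
tag=sys.argv[1]
o=manip.get_obs(); print(o['time'],o['tcp_pos'].round(4),o['ft_force'].round(2),o['grip_width'])
z={"handle":.085,"wheel_axis":.05,"home_mark":.019}
for k in sys.argv[2:]:
    c=manip.get_calibration(k); cv2.imwrite(f"pics/{k}_{tag}.png",manip.capture(k)[:,:,::-1])
    for n in z:
        for r in manip.tip_of(k,n)[:2]: print(k,n,r["score"],np.round(r["centre"]),atz(c,r["centre"],z[n]).round(4))
E
python3 look.py 1 wrist side
```

```text
1.775 [ 0.5401 -0.01    0.2497] [ 1.03 -0.74  0.68] -1.3701538007045752e-05
wrist handle 0.57 [160. 241.] [0.483  0.0234 0.085 ]
wrist wheel_axis 0.56 [249. 111.] [0.5116 0.07   0.05  ]
wrist wheel_axis 0.22 [192. 242.] [0.4826 0.0126 0.05  ]
wrist home_mark 0.73 [247. 109.] [0.5055 0.0724 0.019 ]
wrist home_mark 0.61 [192. 243.] [0.472  0.0029 0.019 ]
side handle 0.76 [398. 223.] [0.4854 0.036  0.085 ]
side handle 0.61 [270. 280.] [0.6503 0.255  0.085 ]
side wheel_axis 0.71 [378. 250.] [0.5156 0.0692 0.05  ]
side wheel_axis 0.49 [308. 331.] [0.5933 0.3129 0.05  ]
side home_mark 0.19 [378. 250.] [0.5147 0.002  0.019 ]
```

View pics/wrist_1.png

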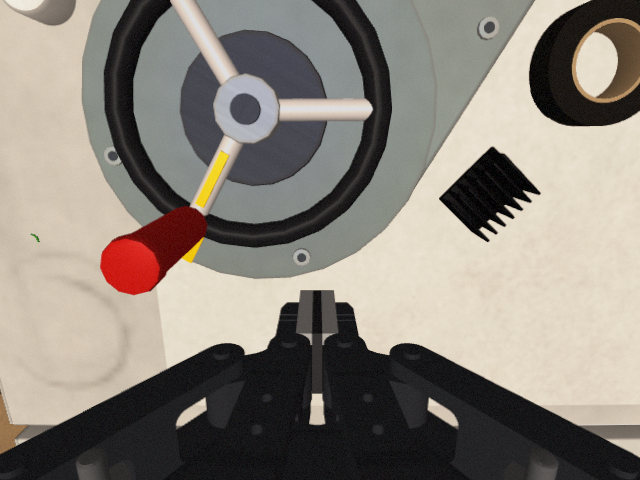

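View pics/side_1.png

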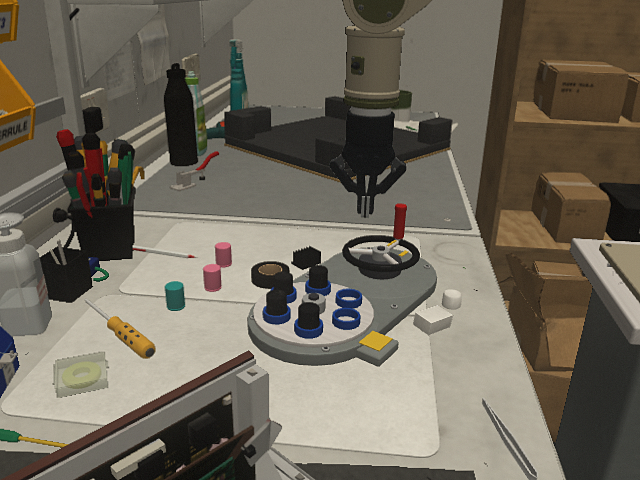

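```bash
cat > gen.py <<'E'
import numpy as np,sys
# offset list relative to TCP pose given
x0,y0,a0,da,n=map(float,sys.argv[1:6])
ax,ay,Rp,t0=.5135,.0705,.058,-122
for i in range(int(n)):
    a=a0+da*i; p=np.radians(t0-a)
    X,Y=ax+Rp*np.cos(p),ay+Rp*np.sin(p)
    print(a,[0,round((X-x0)*100,1),round(-(Y-y0)*100,1)])
E
python3 gen.py .54 -.01 -45 6 12
```

```text
-45.0 [0, np.float64(-1.3), np.float64(-2.4)]
-39.0 [0, np.float64(-1.9), np.float64(-2.3)]
-33.0 [0, np.float64(-2.5), np.float64(-2.3)]
-27.0 [0, np.float64(-3.2), np.float64(-2.3)]
-21.0 [0, np.float64(-3.8), np.float64(-2.4)]
-15.0 [0, np.float64(-4.3), np.float64(-2.5)]
-9.0 [0, np.float64(-4.9), np.float64(-2.7)]
-3.0 [0, np.float64(-5.5), np.float64(-3.0)]
3.0 [0, np.float64(-6.0), np.float64(-3.3)]
9.0 [0, np.float64(-6.5), np.float64(-3.7)]
15.0 [0, np.float64(-6.9), np.float64(-4.1)]
21.0 [0, np.float64(-7.3), np.float64(-4.6)]
```

drive_tool(claw=[0, 0, 0, 0, 0, 0, 0, 0, 0, 0, 0, 0], xyz=[[0, -0.6, -1.2], [0, -1.3, -2.4], [0, -1.9, -2.3], [0, -2.5, -2.3], [0, -3.2, -2.3], [0, -3.8, -2.4], [0, -4.3, -2.5], [0, -4.9, -2.7], [0, -5.5, -3.0], [0, -6.0, -3.3], [0, -6.5, -3.7], [0, -6.9, -4.1]], angular=[[0, 0, 0], [0, 0, 0], [0, 0, 0], [0, 0, 0], [0, 0, 0], [0, 0, 0], [0, 0, 0], [0, 0, 0], [0, 0, 0], [0, 0, 0], [0, 0, 0], [0, 0, 0]])

```text
time: 3.68
tcp_pos: [0.4707, 0.0314, 0.2498]
orientation: [103.4, 90.0, 13.4]
ft_force: [1.9, -1.7, -0.4]
grip_width: -0.0001
```

```bash
python3 look.py 2 wrist side; python3 gen.py .471 .031 21 6 12
```

```text
3.675 [0.4707 0.0314 0.2498] [ 1.92 -1.67 -0.42] -0.00012650453644699196
wrist handle 0.68 [285. 278.] [0.4587 0.0502 0.085 ]
wrist wheel_axis 0.92 [403. 208.] [0.5097 0.0702 0.05  ]
side handle 0.61 [415. 228.] [0.4599 0.0551 0.085 ]
side wheel_axis 0.97 [381. 252.] [0.5107 0.0759 0.05  ]
side home_mark 0.84 [401. 251.] [ 0.4762 -0.0007  0.019 ]
side home_mark 0.16 [312. 289.] [0.6075 0.1531 0.019 ]
21.0 [0, np.float64(-0.4), np.float64(-0.5)]
27.0 [0, np.float64(-0.7), np.float64(-1.0)]
33.0 [0, np.float64(-1.0), np.float64(-1.5)]
39.0 [0, np.float64(-1.2), np.float64(-2.1)]
45.0 [0, np.float64(-1.4), np.float64(-2.6)]
51.0 [0, np.float64(-1.5), np.float64(-3.2)]
57.0 [0, np.float64(-1.5), np.float64(-3.8)]
63.0 [0, np.float64(-1.5), np.float64(-4.5)]
69.0 [0, np.float64(-1.4), np.float64(-5.1)]
75.0 [0, np.float64(-1.3), np.float64(-5.6)]
81.0 [0, np.float64(-1.1), np.float64(-6.2)]
87.0 [0, np.float64(-0.8), np.float64(-6.8)]
```

View pics/wrist_2.png

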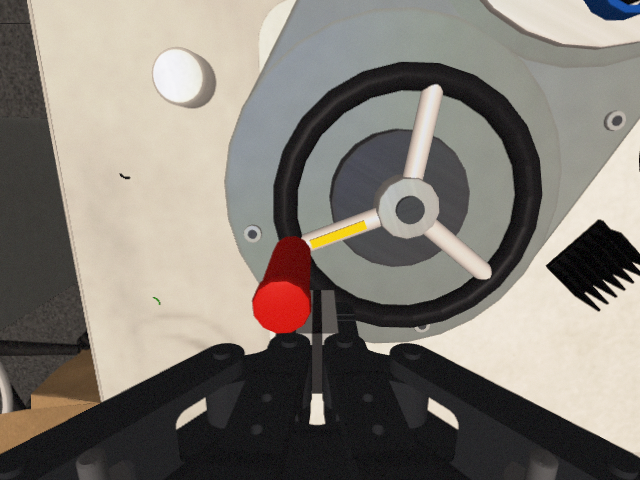

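drive_tool(claw=[0, 0, 0, 0, 0, 0, 0, 0, 0, 0, 0, 0], xyz=[[0, -0.4, -0.5], [0, -0.7, -1.0], [0, -1.0, -1.5], [0, -1.2, -2.1], [0, -1.4, -2.6], [0, -1.5, -3.2], [0, -1.5, -3.8], [0, -1.5, -4.5], [0, -1.4, -5.1], [0, -1.3, -5.6], [0, -1.1, -6.2], [0, -0.8, -6.8]], angular=[[0, 0, 0], [0, 0, 0], [0, 0, 0], [0, 0, 0], [0, 0, 0], [0, 0, 0], [0, 0, 0], [0, 0, 0], [0, 0, 0], [0, 0, 0], [0, 0, 0], [0, 0, 0]])

```text
time: 5.58
tcp_pos: [0.4632, 0.0992, 0.2497]
orientation: [5.7, 90.0, -84.3]
ft_force: [-1.3, -3.1, -0.3]
grip_width: -0.0002
```

```bash
python3 look.py 3 wrist side; python3 gen.py .463 .099 93 6 12
```

```text
5.575 [0.4632 0.0992 0.2497] [-1.31 -3.08 -0.3 ] -0.00024345657092057408
wrist handle 0.59 [357. 285.] [0.4784 0.1151 0.085 ]
wrist wheel_axis 0.84 [413. 341.] [0.5112 0.0703 0.05  ]
wrist home_mark 0.74 [330. 412.] [0.4716 0.0013 0.019 ]
side handle 0.74 [401. 244.] [0.4822 0.116  0.085 ]
side wheel_axis 0.79 [378. 252.] [0.5151 0.0769 0.05  ]
side wheel_axis 0.69 [344. 321.] [0.5518 0.2831 0.05  ]
93.0 [0, np.float64(0.3), np.float64(-0.5)]
99.0 [0, np.float64(0.7), np.float64(-1.0)]
105.0 [0, np.float64(1.1), np.float64(-1.4)]
111.0 [0, np.float64(1.6), np.float64(-1.8)]
117.0 [0, np.float64(2.1), np.float64(-2.1)]
123.0 [0, np.float64(2.6), np.float64(-2.4)]
129.0 [0, np.float64(3.2), np.float64(-2.6)]
135.0 [0, np.float64(3.7), np.float64(-2.8)]
141.0 [0, np.float64(4.3), np.float64(-2.9)]
147.0 [0, np.float64(4.9), np.float64(-2.9)]
153.0 [0, np.float64(5.6), np.float64(-2.9)]
159.0 [0, np.float64(6.2), np.float64(-2.8)]
```

View pics/wrist_3.png

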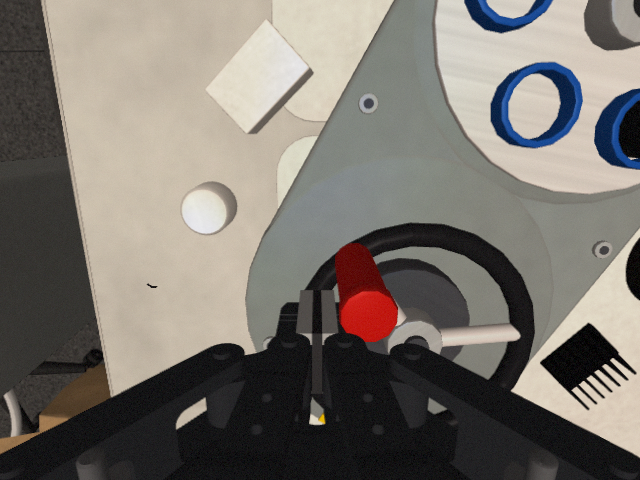

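drive_tool(claw=[0, 0, 0, 0, 0, 0, 0, 0, 0, 0, 0, 0], xyz=[[0, 0.3, -0.5], [0, 0.7, -1.0], [0, 1.1, -1.4], [0, 1.6, -1.8], [0, 2.1, -2.1], [0, 2.6, -2.4], [0, 3.2, -2.6], [0, 3.7, -2.8], [0, 4.3, -2.9], [0, 4.9, -2.9], [0, 5.6, -2.9], [0, 6.2, -2.8]], angular=[[0, 0, 0], [0, 0, 0], [0, 0, 0], [0, 0, 0], [0, 0, 0], [0, 0, 0], [0, 0, 0], [0, 0, 0], [0, 0, 0], [0, 0, 0], [0, 0, 0], [0, 0, 0]])

```text
time: 7.48
tcp_pos: [0.5256, 0.1272, 0.2498]
orientation: [131.4, 90.0, 41.5]
ft_force: [-1.7, 1.2, -1.0]
grip_width: 0.0001
```

```bash
python3 look.py 4 wrist side; python3 gen.py .525 .127 165 6 12
```

```text
7.475 [0.5256 0.1272 0.2498] [-1.74  1.24 -1.04] 0.00010276868064143166
wrist handle 0.88 [364. 352.] [0.5446 0.1143 0.085 ]
wrist wheel_axis 0.63 [158. 139.] [0.4579 0.1958 0.05  ]
wrist home_mark 0.46 [587.  78.] [0.6575 0.2241 0.019 ]
side handle 0.7 [357. 240.] [0.5476 0.1125 0.085 ]
side wheel_axis 0.66 [377. 253.] [0.5167 0.0775 0.05  ]
side wheel_axis 0.45 [358. 240.] [0.5487 0.0332 0.05  ]
side home_mark 0.6 [403. 251.] [ 0.4733 -0.0028  0.019 ]
165.0 [0, np.float64(0.5), np.float64(0.1)]
171.0 [0, np.float64(1.1), np.float64(0.3)]
177.0 [0, np.float64(1.7), np.float64(0.6)]
183.0 [0, np.float64(2.2), np.float64(0.9)]
189.0 [0, np.float64(2.7), np.float64(1.3)]
195.0 [0, np.float64(3.1), np.float64(1.7)]
201.0 [0, np.float64(3.5), np.float64(2.2)]
207.0 [0, np.float64(3.8), np.float64(2.7)]
213.0 [0, np.float64(4.1), np.float64(3.2)]
219.0 [0, np.float64(4.3), np.float64(3.8)]
225.0 [0, np.float64(4.5), np.float64(4.3)]
231.0 [0, np.float64(4.6), np.float64(4.9)]
```

View pics/wrist_4.png

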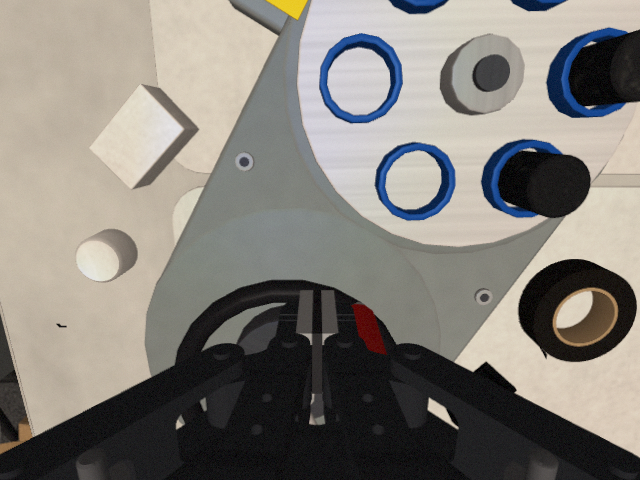

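View pics/side_4.png

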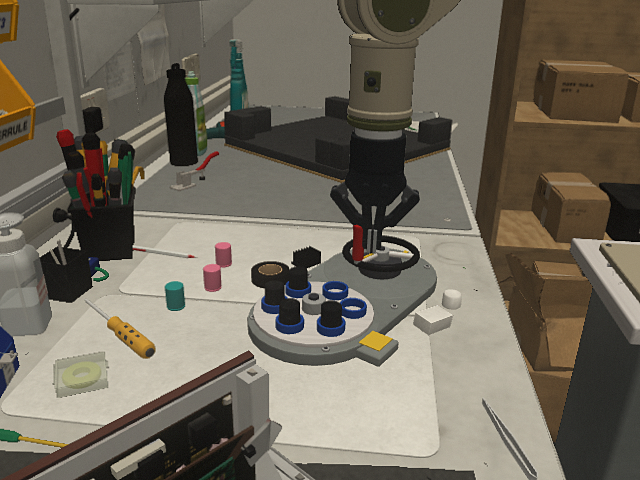

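drive_tool(claw=[0, 0, 0, 0, 0, 0, 0, 0, 0, 0, 0, 0], xyz=[[0, 0.5, 0.1], [0, 1.1, 0.3], [0, 1.7, 0.6], [0, 2.2, 0.9], [0, 2.7, 1.3], [0, 3.1, 1.7], [0, 3.5, 2.2], [0, 3.8, 2.7], [0, 4.1, 3.2], [0, 4.3, 3.8], [0, 4.5, 4.3], [0, 4.6, 4.9]], angular=[[0, 0, 0], [0, 0, 0], [0, 0, 0], [0, 0, 0], [0, 0, 0], [0, 0, 0], [0, 0, 0], [0, 0, 0], [0, 0, 0], [0, 0, 0], [0, 0, 0], [0, 0, 0]])

```text
time: 9.38
tcp_pos: [0.5711, 0.0777, 0.2497]
orientation: [150.5, 90.0, 60.5]
ft_force: [0.1, 2.5, 0.3]
grip_width: -0.0002
```

```bash
python3 look.py 5 side scene; python3 gen.py .571 .078 237 6 12
```

```text
9.375 [0.5711 0.0777 0.2497] [0.1  2.5  0.35] -0.0001876504708387772
side handle 0.63 [347. 225.] [0.566 0.057 0.085]
side wheel_axis 0.83 [378. 252.] [0.5144 0.0757 0.05  ]
side home_mark 0.85 [405. 252.] [0.4699 0.0019 0.019 ]
scene handle 0.85 [356. 238.] [0.5671 0.0571 0.085 ]
scene handle 0.6 [293. 281.] [0.5764 0.2602 0.085 ]
scene wheel_axis 0.68 [378. 261.] [0.5176 0.062  0.05  ]
237.0 [0, np.float64(0.0), np.float64(0.6)]
243.0 [0, np.float64(0.0), np.float64(1.3)]
249.0 [0, np.float64(-0.1), np.float64(1.9)]
255.0 [0, np.float64(-0.2), np.float64(2.4)]
261.0 [0, np.float64(-0.4), np.float64(3.0)]
267.0 [0, np.float64(-0.7), np.float64(3.6)]
273.0 [0, np.float64(-1.0), np.float64(4.1)]
279.0 [0, np.float64(-1.4), np.float64(4.6)]
285.0 [0, np.float64(-1.8), np.float64(5.0)]
291.0 [0, np.float64(-2.3), np.float64(5.4)]
297.0 [0, np.float64(-2.8), np.float64(5.7)]
303.0 [0, np.float64(-3.3), np.float64(6.0)]
```

View pics/side_5.png

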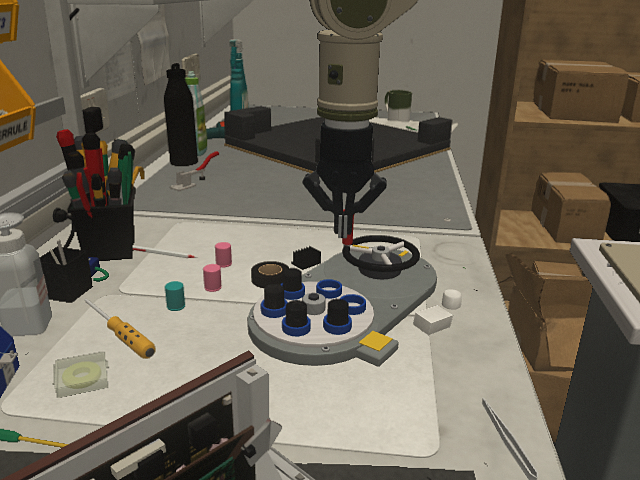

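drive_tool(claw=[0, 0, 0, 0, 0, 0, 0, 0, 0, 0, 0, 0], xyz=[[0, 0, 0.6], [0, 0, 1.3], [0, -0.1, 1.9], [0, -0.2, 2.4], [0, -0.4, 3.0], [0, -0.7, 3.6], [0, -1.0, 4.1], [0, -1.4, 4.6], [0, -1.8, 5.0], [0, -2.3, 5.4], [0, -2.8, 5.7], [0, -3.3, 6.0]], angular=[[0, 0, 0], [0, 0, 0], [0, 0, 0], [0, 0, 0], [0, 0, 0], [0, 0, 0], [0, 0, 0], [0, 0, 0], [0, 0, 0], [0, 0, 0], [0, 0, 0], [0, 0, 0]])

```text
time: 11.28
tcp_pos: [0.5377, 0.0177, 0.2498]
orientation: [57.1, 90.0, -32.9]
ft_force: [2.5, 0.9, -0.7]
grip_width: -0.0002
```

```bash
python3 look.py 6 wrist side scene; python3 gen.py .538 .018 309 4 12
```

```text
11.275 [0.5377 0.0177 0.2498] [ 2.46  0.87 -0.67] -0.00021812254732533047
wrist handle 0.79 [256. 330.] [0.5138 0.0148 0.085 ]
wrist wheel_axis 0.85 [255. 175.] [0.5106 0.0711 0.05  ]
wrist home_mark 0.67 [200. 291.] [0.4715 0.0022 0.019 ]
side handle 0.84 [382. 217.] [0.5115 0.0134 0.085 ]
side handle 0.67 [380. 281.] [0.5108 0.2369 0.085 ]
side wheel_axis 0.75 [375. 253.] [0.5196 0.0784 0.05  ]
side home_mark 0.8 [402. 250.] [ 0.4738 -0.0064  0.019 ]
side home_mark 0.19 [345. 321.] [0.5538 0.2326 0.019 ]
scene handle 0.89 [388. 235.] [0.5212 0.0085 0.085 ]
scene wheel_axis 0.84 [376. 262.] [0.5195 0.0641 0.05  ]
scene home_mark 0.68 [412. 266.] [ 0.4727 -0.0094  0.019 ]
309.0 [0, np.float64(-0.6), np.float64(0.2)]
313.0 [0, np.float64(-0.9), np.float64(0.4)]
317.0 [0, np.float64(-1.3), np.float64(0.4)]
321.0 [0, np.float64(-1.7), np.float64(0.5)]
325.0 [0, np.float64(-2.1), np.float64(0.5)]
329.0 [0, np.float64(-2.6), np.float64(0.5)]
333.0 [0, np.float64(-3.0), np.float64(0.5)]
337.0 [0, np.float64(-3.4), np.float64(0.5)]
341.0 [0, np.float64(-3.8), np.float64(0.4)]
345.0 [0, np.float64(-4.1), np.float64(0.3)]
349.0 [0, np.float64(-4.5), np.float64(0.2)]
353.0 [0, np.float64(-4.9), np.float64(0.0)]
```

View pics/wrist_6.png

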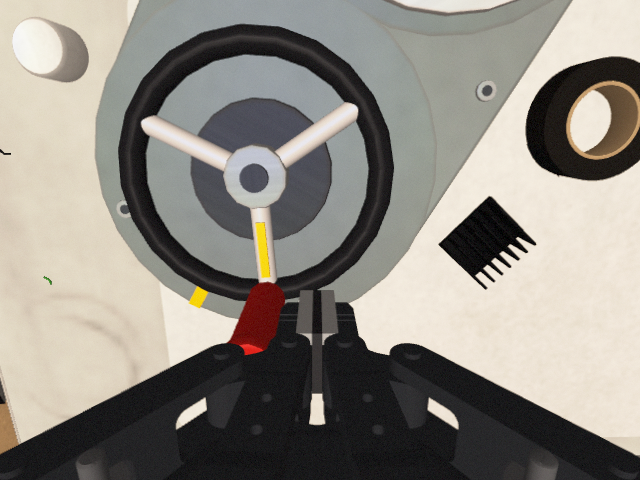

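drive_tool(claw=[0, 0, 0, 0, 0, 0, 0, 0], xyz=[[0, -0.6, 0.2], [0, -0.9, 0.4], [0, -1.3, 0.4], [0, -1.7, 0.5], [0, -2.1, 0.5], [0, -2.4, 0.5], [0, -2.7, 0.5], [0, -2.7, 0.5]], angular=[[0, 0, 0], [0, 0, 0], [0, 0, 0], [0, 0, 0], [0, 0, 0], [0, 0, 0], [0, 0, 0], [0, 0, 0]])

```text
time: 12.88
tcp_pos: [0.5108, 0.0131, 0.2497]
orientation: [-85.4, 90.0, -175.4]
ft_force: [1.0, -0.1, 0.2]
grip_width: -0.0001
```

```bash
python3 look.py 7 wrist side
```

```text
12.875 [0.5108 0.0131 0.2497] [ 0.95 -0.13  0.24] -6.0357321935263046e-05
wrist handle 0.95 [252. 304.] [0.486  0.0211 0.085 ]
wrist handle 0.31 [246. 282.] [0.4842 0.0301 0.085 ]
wrist wheel_axis 0.96 [317. 165.] [0.5109 0.0706 0.05  ]
wrist wheel_axis 0.6 [525. 229.] [0.6058 0.042  0.05  ]
wrist home_mark 0.84 [247. 284.] [0.4712 0.0021 0.019 ]
side handle 0.53 [429. 325.] [0.4536 0.3338 0.085 ]
side home_mark 0.72 [402. 252.] [0.4737 0.0017 0.019 ]
```

View pics/wrist_7.png

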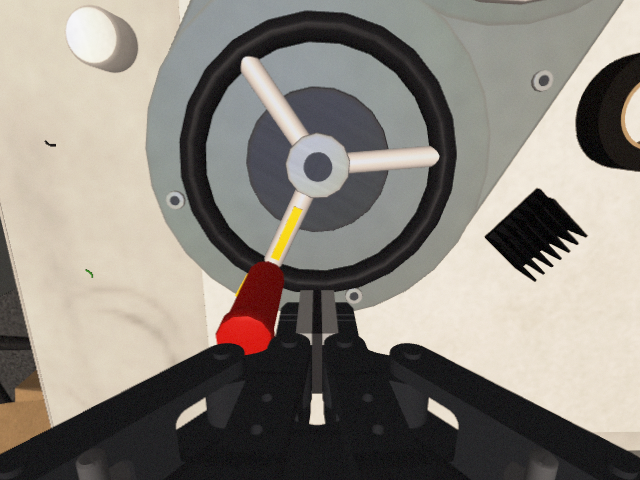

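drive_tool(claw=[0, 0, 0, 0], xyz=[[0, -0.2, 0], [0, -0.4, 0], [0, -0.4, 0], [0, -0.4, 0]], angular=[[0, 0, 0], [0, 0, 0], [0, 0, 0], [0, 0, 0]])

```text
time: 13.78
tcp_pos: [0.507, 0.013, 0.2497]
orientation: [-64.6, 90.0, -154.6]
ft_force: [0.1, -0.1, -0.2]
grip_width: 0.0001
```

drive_tool(claw=[0, 0, 0, 0, 0, 0, 0], xyz=[[0, 0.8, 0.4], [0, 2, 1], [0, 3.3, 1.9], [-3, 4, 2.2], [-7, 4, 2.2], [-9, 4, 2.2], [-9, 4, 2.2]], angular=[[0, 0, 0], [0, 0, 0], [0, 0, 0], [0, 0, 0], [0, 0, 0], [0, 0, 0], [0, 0, 0]])

```text
time: 14.65
tcp_pos: [0.548, -0.0096, 0.3411]
orientation: [91.0, 89.8, 1.0]
ft_force: [0.1, -0.2, -0.7]
grip_width: -0.0001
```

```bash
python3 look.py 8 wrist side; python3 - <<'E'
from rig import manip
from h import *
for k in("side","scene"):
    manip.capture(k);c=manip.get_calibration(k)
    for n,z in(("cap_next",.028),("unload_point",.028)):
        for r in manip.tip_of(k,n): print(k,n,r["score"],r["centre"],atz(c,r["centre"],z).round(4))
E
```

```text
14.65 [ 0.548  -0.0096  0.3411] [ 0.14 -0.22 -0.74] -0.0001020325484783886
wrist handle 0.61 [205. 200.] [0.4825 0.023  0.085 ]
wrist wheel_axis 0.89 [257. 117.] [0.5103 0.0708 0.05  ]
wrist home_mark 0.96 [220. 211.] [0.4737 0.0027 0.019 ]
side handle 0.73 [401. 218.] [0.481 0.012 0.085]
side wheel_axis 0.68 [380. 252.] [0.5124 0.0728 0.05  ]
side home_mark 0.93 [403. 252.] [0.4727 0.0011 0.019 ]
side home_mark 0.66 [272. 279.] [0.6726 0.1293 0.019 ]
side cap_next 0.55 [347.2, 321.7] [0.5496 0.2491 0.028 ]
side cap_next 0.19 [404.3, 250.8] [0.4715 0.0163 0.028 ]
side unload_point 0.86 [342.3, 320.5] [0.5561 0.2471 0.028 ]
scene cap_next 0.69 [306.9, 315.1] [0.5514 0.259  0.028 ]
scene unload_point 0.94 [307.3, 313.9] [0.5528 0.2557 0.028 ]
```

View pics/wrist_8.png

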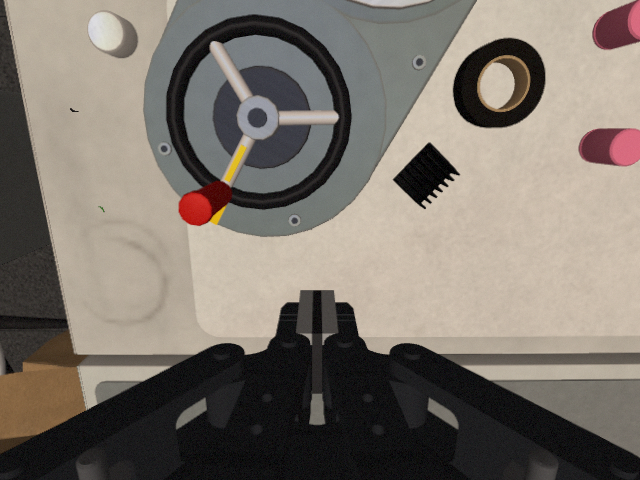

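View pics/side_8.png

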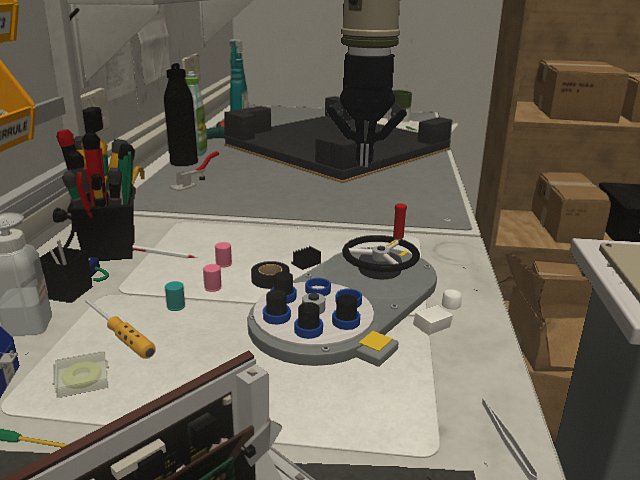

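The spoke line and the yellow home mark (about px 230,170 and 217,216 in the wrist view) are in line again. A capacitor stands by the yellow patch (px 347,310 in the side view), and the loose things haven't moved.

```bash
python3 -c "
from rig import manip
print(manip.sign_off())"
```

```text
the job is handed in; nothing more can be done
None
```

I pushed the hand wheel one full turn clockwise with the closed fingertips, then drew the fingers back and raised them clear. The job was handed in at about 15 s of the 53 s allowed; no verdict was given.

**Wheel:** the last wrist picture shows the handle's spoke in line with the yellow home mark, within about 3°. The limit is 14°.

**Capacitor:** the networks placed `cap_next` about 4 mm (scene camera) and 7 mm (side camera) from the unload point. The side view is close to the 8 mm limit, but that camera is off by several millimetres at this range. The wheel angle is the better evidence, and it points to a smaller error.

**Surroundings:** in the last side and wrist pictures all four capacitors stand upright and the loose things look unmoved. I judged this by eye and did not measure it.

**Forces:** the tool force was 3.4 N or less at each stop. I did not see readings while the arm was moving.

**Disagreements:** the networks gave a few false hits, and the scene and side cameras differed by up to about 1 cm in y. For the wheel I therefore relied mainly on the wrist camera.

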